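# Shut and lock the drawer of a table-top chest

### The arm

A 7-joint arm with a two-finger parallel gripper is mounted at the origin on the work surface. World frame = base frame: x ahead of the robot, y to its left, z up, the work surface at z = 0. Lengths are in m, angles in rad, forces in N, time in s.
With the tool pointing down it reaches from about 0.425 to 0.95 m from the base axis. Payload 16.7 kg.
Tool frame: the origin (TCP) lies midway between the tips of the shut fingers; the grasp point (between the pads) lies 19 mm behind it; z points along the fingers, x is the direction in which the jaws open and shut, and the axes are right-handed (so a half turn about z gives the same grasp; the last joint's range is limited). The gripper opens to 94 mm and grips with 3 to 60 N. Pads are 16 mm wide; open, the fingers measure 119 mm over their backs; the gripper's body (75 mm by 177 mm) begins 78 mm behind the grasp point.
Start: joints at [-1.365, 0.426, 0.074, 1.606, -0.034, 1.111, -0.067], TCP at [0.234, 0.633, 0.205] pointing down, gripper open.
Joint ranges: [-2.85, 2.85], [-0.5, 2.14], [-1.23, 1.37], [0.21, 2.46], [-1.02, 4.16], [0.16, 2.05], [-2.73, 2.73]. Speed limits (rad/s): [1.89, 1.89, 2.39, 2.39, 3.01, 3.01, 3.01].

### API

Orientations are given as [roll, pitch, yaw] about the fixed x, y, z axes, in that order (R = Rz(yaw) Ry(pitch) Rx(roll)).
In Python, from plant import get_obs, optics, ticket, nets gives the robot as it stands.
- The arm moves only by the shell command python3 -m jog 'ROWS' [OPENING]. ROWS is text: rows parted by semicolons, each of 6 numbers parted by spaces: the shift along the tool's x, y, z in units of 40 mm (1.0 is 40 mm), then the turn, a rotation vector about the tool's x, y, z in units of 5 degrees (1.0 is 5 degrees). In form: tx ty tz ax ay az; .... A call has 1 to 12 rows; each row shifts and turns the commanded pose from where the row before left it, along the tool's axes as they then stand; what a row does not reach is not made up. A row lasts 1/10 s, in which the tool goes at most 50 mm and 8.59 degrees, less where a joint would pass 70% of its speed; a pose out of reach is approached as far as the arm can. A call is refused whole if a number of a shift passes 1 or a number of a turn 1, either way. A call with a gripper value outside its range is refused whole. OPENING is the opening, from 0 (shut) to 1 (fully open), set as the call begins (- or left out, the last holds). The fingers move at their own pace and stop on an object; the grip force is fixed at half the most. Time passes only in rows, so rows that do not move let the fingers close. It gives the time, the measured TCP pose, the force and the opening at its end, in the units of the state.
- get_obs(): the state, without advancing time (a new reading comes with each control period).
- optics.snapshot(name): name is "scene" or "top" or "wrist"; returns (picture, depth): 400x640x3 uint8, red, green, blue; 400x640 float32, m along the optical axis (not along the pixel's ray), 0 where there is no reading.
- optics.camera_params(name): a dict with "K" (3x3 intrinsics, pixels), "dist" ([k1, k2, p1, p2, k3] as OpenCV has them; the pictures are not rectified), "R" (3x3) and "t" (3): a world point X has camera coordinates R X + t. Camera axes: x right, y down, z forward; pixel columns grow to the right and rows downward; lengths in m; the calibration is good to about 2 mm. A picture is of the moment at which its call begins: read the wrist's pose just before it. camera_params takes no time and is no camera call; for the wrist camera it gives the pose at the moment of the call.
- ticket.close_job(): hands the job in, once; it reports no verdict.
Trained networks look in the newest picture that a camera, given by its name, has taken for a name from the list of things; names that differ only in an ending like _2 or _b are one class to them, and where a whole thing is asked for, a point or a joint stands for the part that bears it (a point fixed in the world has none). Each returns a list of dicts, best first, with "conf" (0 to 1); they miss things now and then, are a little off and sometimes report something else, mostly with a low value. They report only what shows in the picture. A call takes as long as a camera call.
- nets.silhouettes(camera, target): "mask" (400x640 bool, what is visible of it) and "bbox" ([centre column, centre row, width, height] in pixels, round what is visible of it).
The state is a dict: "clock": time; "q": joint angles; "dq": joint speeds; "joint_torque": joint torques, N m; "ee_pos": TCP position; "tool_rot": TCP orientation; "ft_force": force on the tool from outside, world axes, zero at the start; "moment": the same for the moment, N m; "width": finger opening in m.
Only numpy, scipy, OpenCV 4.12 (cv2) and the standard library are available. Lean on these libraries where they do the work, as an engineer would, in place of code of your own. Each camera call takes 0.05 s, during which the arm holds its last target. There are 200 camera calls.

### The job

Push the drawer of the little chest fully shut, then lock it: turn the round brass knob on top of the chest clockwise (seen from above) until it clicks and the steel bolt button beside it drops. Stop there; forcing the knob on past the click ruins the lock. Leave the vase, the candlestick and the remote control where they are.

Things in the scene. Friction and masses are not known exactly. Their poses are not given: they have to be found in the camera images.
- chest_front (a point): middle of the upper front edge of the chest, a walnut table-top drawer chest 200 mm deep (x), 260 wide (y), 120 high, fixed to the table. x points from the front to the back of the chest (the way the drawer shuts), y along the front edge, z up.
- chest_drawer0_handle (a point): middle of the brass bar handle on the drawer's front, which looks towards the robot; the bar is level, about 35 mm in front of the drawer's face and 38 mm below the chest's top
- chest_drawer0 (a joint): how far the drawer stands open, in m: 0 = fully shut. It slides along the x axis of chest_front, with light friction, and stays where it is left.
- knob_centre (a point): on the upright axis of the fluted unmarked brass knob, 34 mm above the chest top and 90 mm behind its front edge. 44 mm across, it reaches from 12 to 46 mm above the chest top, over a 34 mm wide boss. It first turns free by a hidden 0.2 to 2.1 rad, then needs some 0.15 N m for 0.22 rad, clicks 0.3 rad on into its notch, then stiffens to 0.3 N m; 0.2 rad past the notch it is ruined.
- bolt (a joint): height in m of the steel bolt button, a 14 mm wide pin 100 mm to the +y side of the knob, its top 14 mm above the chest top at 0. 0 = unlocked; the knob lifts it to +0.0025, then at the click it drops to -0.004 = locked; turning on past the click drives it up, and over +0.0045 the lock is ruined. Only the knob moves it; let go before the click, it springs back.
- vase: round amber glass vase, 120 mm wide, 110 mm high, loose; origin at the centre of its underside. Leave it.
- candlestick: dark metal candlestick, foot 90 mm wide, 150 mm high, loose; origin at the centre of its underside. Leave it.
- remote: black remote control, 160 x 45 x 18 mm, loose; origin at the centre of its underside, x along it. Leave it.

How it is judged:
On the way, in this order (a step that is already met when the one before it is completed fails the run):
1. the drawer is fully shut (within 4 mm) (value of joint chest_drawer0 below 0.004 m), for 0.2 s.
2. the lock has clicked: the bolt has dropped (value of joint bolt below -0.0025 m), for 0.2 s.
At the end, for the whole second after the job is handed in: The drawer is shut to within 4 mm and the bolt stands more than 2.5 mm below its unlocked height (the knob rests past its click), with the knob let go (value of joint chest_drawer0 below 0.004 m and value of joint bolt below -0.0025 m); the robot touches nothing.
It fails at once if the bolt dropped while the drawer stood more than 6 mm open (value of joint bolt below -0.0025 m and value of joint chest_drawer0 above 0.006 m).
It fails at once if the knob was forced on past its click (bolt driven more than 4.5 mm above its unlocked height) (value of joint bolt above 0.0045 m).
It fails at once if the vase was shifted more than 30 mm or tipped (distance of vase from where it was at the start of the episode above 0.03 m or angle between vase's own z axis and vertical above 0.3 rad).
It fails at once if the candlestick was shifted more than 30 mm or tipped (distance of candlestick from where it was at the start of the episode above 0.03 m or angle between candlestick's own z axis and vertical above 0.3 rad).
It fails at once if the remote was shifted more than 30 mm or tipped (distance of remote from where it was at the start of the episode above 0.03 m or angle between remote's own z axis and vertical above 0.3 rad).
It also fails if it takes over 61 s, if anything falls off the work surface, if the arm or the gripper's body presses on something with over 40 N, if the wrist force passes 120 N, or if a joint passes its speed limit or range.

## Working session

There is one attempt and no reset: what is moved stays moved. The work goes in short steps, Python scripts to look and compute and a shell command to move; the robot and the scene stay as the last step left them, time stands still between calls to the robot, and variables do not carry over. Pictures are saved under pics/ and viewed, about 8 in all and at most 12, crops included, and the job is handed in when it is done.

```bash
mkdir -p pics; ls; cat > h.py <<'E'
import numpy as np, cv2
from plant import get_obs, optics, ticket, nets
def snap(n,save=None):
    p=optics.camera_params(n); im,d=optics.snapshot(n)
    if save: cv2.imwrite('pics/'+save,im[:,:,::-1])
    return im,d,p
def cloud(d,p,mask=None):
    v,u=np.nonzero((d>0) if mask is None else (mask&(d>0)))
    uv=np.stack([u,v],1).astype(float)[:,None]
    n=cv2.undistortPoints(uv,np.array(p['K']),np.array(p['dist']))[:,0]
    z=d[v,u][:,None]; c=np.hstack([n*z,z])
    return (c-np.array(p['t']))@np.array(p['R']), u, v
E
python3 - <<'E'
from h import *
o=get_obs(); print({k:np.round(v,3) for k,v in o.items()})
for c in ['scene','top']:
    im,d,p=snap(c,c+'0.png')
    for n in ['chest_drawer0','chest_drawer0_handle','knob_centre','bolt','vase','candlestick','remote']:
        for r in nets.silhouettes(c,n)[:2]:
            X,_,_=cloud(d,p,r['mask'])
            print(c,n,round(r['conf'],2),np.round(r['bbox']),len(X), np.round(np.percentile(X,[3,50,97],axis=0),3).tolist() if len(X) else '')
E
```

```text
pics
{'clock': np.float64(0.0), 'q': array([-1.366,  0.427,  0.074,  1.607, -0.034,  1.111, -0.067]), 'dq': array([-0.001,  0.001, -0.002,  0.   ,  0.   ,  0.001,  0.   ]), 'joint_torque': array([-3.0000e-03, -9.3580e+01,  3.6640e+00, -4.5418e+01, -4.9000e-02,
        2.0000e-02,  0.0000e+00]), 'ee_pos': array([0.234, 0.633, 0.205]), 'tool_rot': array([3.141e+00, 1.000e-03, 1.216e+00]), 'ft_force': array([-0.731,  0.086, -0.73 ]), 'moment': array([ 0.042,  0.029, -0.004]), 'width': np.float64(0.094)}
scene chest_drawer0 0.6 [341. 187. 109.  26.] 2486 [[0.392, -0.062, 0.001], [0.486, 0.056, 0.09], [0.518, 0.164, 0.11]]
scene chest_drawer0_handle 0.57 [340. 190. 108.  30.] 2370 [[0.435, -0.062, 0.056], [0.487, 0.053, 0.091], [0.517, 0.161, 0.11]]
scene knob_centre 0.9 [351. 237. 128. 125.] 14253 [[0.466, -0.106, 0.02], [0.65, 0.02, 0.12], [0.746, 0.145, 0.143]]
scene vase 0.73 [432. 204.  45.  51.] 1881 [[0.533, 0.212, 0.033], [0.588, 0.249, 0.091], [0.621, 0.305, 0.112]]
scene candlestick 0.85 [245. 242.  39.  61.] 1387 [[0.53, -0.237, 0.004], [0.566, -0.2, 0.018], [0.596, -0.164, 0.152]]
scene remote 0.55 [227. 195.  26.  49.] 805 [[0.298, -0.249, 0.011], [0.376, -0.212, 0.018], [0.437, -0.177, 0.022]]
scene remote 0.28 [340. 187. 106.  32.] 2441 [[0.431, -0.062, 0.053], [0.487, 0.055, 0.09], [0.517, 0.166, 0.11]]
top chest_drawer0 0.61 [281. 227. 123.  70.] 4789 [[0.438, -0.061, 0.021], [0.508, 0.05, 0.04], [0.566, 0.156, 0.109]]
top chest_drawer0_handle 0.93 [281. 231. 118.  75.] 4839 [[0.438, -0.063, 0.021], [0.507, 0.05, 0.039], [0.566, 0.155, 0.109]]
top knob_centre 0.65 [293. 191. 150. 156.] 15343 [[0.453, -0.099, 0.022], [0.583, 0.028, 0.12], [0.72, 0.152, 0.144]]
top vase 0.58 [188. 202.  57.  60.] 2292 [[0.508, 0.212, 0.047], [0.552, 0.251, 0.096], [0.607, 0.306, 0.112]]
top remote 0.82 [402. 296.  39.  69.] 1536 [[0.291, -0.245, 0.011], [0.36, -0.209, 0.019], [0.43, -0.176, 0.022]]
```

```bash
python3 - <<'E'
from h import *
import cv2
im=cv2.imread('pics/top0.png'); cv2.imwrite('pics/t0z.png',cv2.resize(im[100:360,130:450],None,fx=2.4,fy=2.3))
im,d,p=snap('top'); X,u,v=cloud(d,p)
P=X[(abs(X[:,2]-.12)<.004)&(abs(X[:,0]-.6)<.2)&(abs(X[:,1]-.03)<.2)]
print(len(P),cv2.minAreaRect(P[:,:2].astype(np.float32)))
r=cv2.minAreaRect(P[:,:2].astype(np.float32)); print(cv2.boxPoints(r))
K=X[(X[:,2]>.155)&(X[:,2]<.175)&(abs(X[:,0]-.6)<.12)&(abs(X[:,1]-.03)<.1)]
print(len(K), K.mean(0),K.min(0),K.max(0), cv2.minEnclosingCircle(K[:,:2].astype(np.float32)))
B=X[(X[:,2]>.128)&(X[:,2]<.14)&(abs(X[:,0]-.6)<.12)&(abs(X[:,1]-.13)<.06)]
print(len(B), B.mean(0) if len(B) else '')
H=X[(X[:,2]>.06)&(X[:,2]<.1)&(X[:,0]<.5)&(X[:,0]>.35)&(abs(X[:,1]-.05)<.15)]
print(len(H), H.mean(0),H.min(0),H.max(0), cv2.minAreaRect(H[:,:2].astype(np.float32)))
E
```

```text
8837 ((0.6338951587677002, 0.01898951828479767), (0.26130637526512146, 0.18743173778057098), 77.62458038330078)
[[ 0.5143557  -0.08854301]
 [ 0.69743234 -0.1287127 ]
 [ 0.7534346   0.12652205]
 [ 0.570358    0.16669174]]
421 [ 0.60223028 -0.03105219  0.16610796] [ 0.58117098 -0.05379381  0.15517812] [ 0.62633279 -0.0081594   0.17106776] ((0.6043264269828796, -0.031210433691740036), 0.023759951815009117)
4 [0.62551643 0.07147521 0.13327161]
901 [0.45955005 0.044619   0.08757   ] [ 0.41981527 -0.06916905  0.06005263] [0.49904054 0.1766345  0.09999325] ((0.4593285620212555, 0.05371799319982529), (0.07914159446954727, 0.24574118852615356), 0.0666101798415184)
```

View pics/t0z.png

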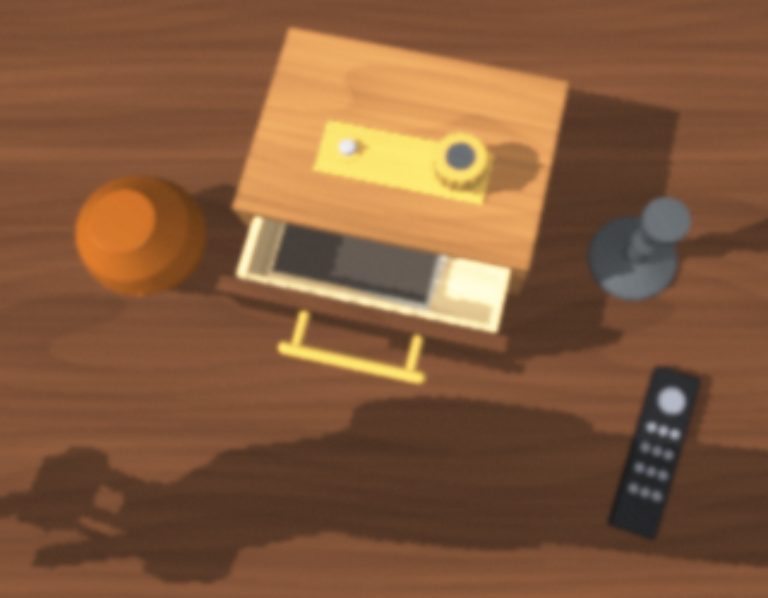

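View pics/scene0.png

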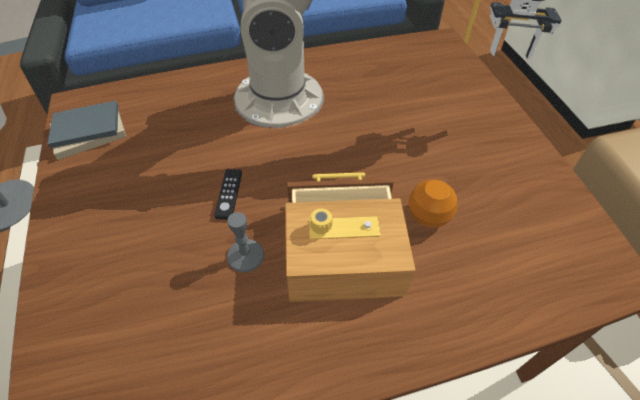

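The top view shows the drawer about 65 mm open, with the bar handle at about (350,362) in the enlarged picture. The knob is at (460,160) and the bolt at (347,147), with the vase to the left and the candlestick and remote to the right. The chest is yawed about -12.4°. I'll move in front of it and look with the wrist camera.

```bash
python3 -m jog '-.75 .66 0 0 0 0;-.75 .66 0 0 0 0;-.75 .66 0 0 0 0;-.75 .66 0 0 0 0;-.75 .66 0 0 0 0;-.75 .66 0 0 0 0;-.75 .66 0 0 0 0;-.75 .66 0 0 0 0;-.75 .66 0 0 0 0;-.75 .66 0 0 0 0;-.75 .66 0 0 0 0;-.75 .66 0 0 0 0' 0
python3 -m jog '-.75 .66 0 0 0 0;-.75 .66 0 0 0 0;0 0 0 0 0 -.8;0 0 0 0 0 -.8;0 0 0 0 0 0;0 0 0 0 0 0' 0
python3 - <<'E'
from h import *
im,d,p=snap('wrist','w1.png'); X,u,v=cloud(d,p)
a=np.deg2rad(-12.4); f=np.array([.542,.039])
print(get_obs()['ee_pos'],get_obs()['tool_rot'])
def ch(X): e=X[:,:2]-f; return np.stack([e@[np.cos(a),np.sin(a)],e@[-np.sin(a),np.cos(a)],X[:,2]],1)
for z0,z1 in [(.07,.09),(.095,.113),(.114,.126),(.128,.14),(.155,.18)]:
    P=ch(X[(X[:,2]>z0)&(X[:,2]<z1)&(abs(X[:,0]-.57)<.2)&(abs(X[:,1]-.03)<.16)])
    if len(P): print(z0,len(P),np.round(np.percentile(P,[0,3,50,97,100],axis=0),4).tolist())
E
```

```text
clock: 2.05
ee_pos: [0.4069, 0.1838, 0.2058]
tool_rot: [3.141, -0.001, 1.216]
ft_force: [0.4, -0.2, -0.7]
width: 0.0019
clock: 2.65
ee_pos: [0.4351, 0.1108, 0.2056]
tool_rot: [3.142, -0.0, 1.354]
ft_force: [-0.9, 0.3, 0.2]
width: -0.0001
[0.43510265 0.11085768 0.20553166] [ 3.1415480e+00 -9.9143350e-05  1.3539221e+00]
0.07 2851 [[-0.1112, -0.1263, 0.07], [-0.1105, -0.1102, 0.0721], [-0.0838, -0.0177, 0.0854], [-0.028, 0.1125, 0.0888], [-0.0124, 0.1267, 0.09]]
0.095 3031 [[-0.072, -0.1264, 0.095], [-0.0714, -0.1206, 0.0958], [-0.0676, -0.0548, 0.1068], [-0.0393, 0.1177, 0.1086], [-0.0241, 0.1274, 0.1099]]
0.114 2627 [[0.0006, -0.1303, 0.1179], [0.0021, -0.1274, 0.1189], [0.0217, -0.0906, 0.1201], [0.0417, 0.0481, 0.1213], [0.0442, 0.0512, 0.1222]]
```

View pics/w1.png

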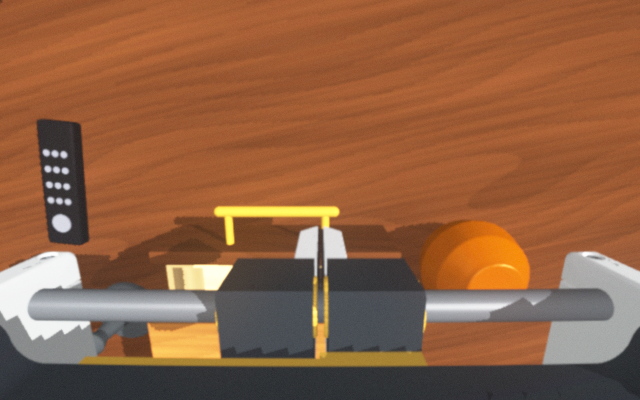

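The wrist view shows the bar handle at rows 205-215 and the shut fingertips at about (320,235). The chest frame fits: front edge at 0, drawer ±127 mm wide. The drawer face stands at -72 mm. I'll come down between the bar and the face.

```bash
python3 -m jog '-.6 .4 0 0 0 0;-.58 .42 0 0 0 0;0 0 .9 0 0 0;0 0 .9 0 0 0;0 0 .6 0 0 0;0 0 .5 0 0 0;0 0 0 0 0 0' 0
python3 -m jog '0 .3 0 0 0 0;0 .3 0 0 0 0;0 .3 0 0 0 0;0 .3 0 0 0 0;0 0 0 0 0 0' 0
```

```text
clock: 3.4
ee_pos: [0.4557, 0.0573, 0.0876]
tool_rot: [-3.139, 0.003, 1.355]
ft_force: [-0.4, 0.7, 0.3]
width: 0.0006
clock: 3.9
ee_pos: [0.5062, 0.0468, 0.09]
tool_rot: [3.14, -0.0, 1.355]
ft_force: [-0.3, -0.2, 0.1]
width: 0.0006
```

```bash
python3 -m jog '0 .2 0 0 0 0;0 .2 0 0 0 0;0 .1 0 0 0 0;0 0 0 0 0 0' 0
python3 -m jog '0 .1 0 0 0 0;0 .1 0 0 0 0;0 0 0 0 0 0' 0
```

```text
clock: 4.3
ee_pos: [0.5202, 0.0436, 0.0887]
tool_rot: [-3.134, 0.001, 1.356]
ft_force: [-21.2, 4.2, 14.9]
width: 0.0006
clock: 4.6
ee_pos: [0.5203, 0.0434, 0.0873]
tool_rot: [-3.119, 0.002, 1.357]
ft_force: [-63.6, 14.2, 43.4]
width: 0.0002
```

The drawer has reached its stop, with the force rising and no motion. I'll back off by less than the gap to the bar, lift, and open.

```bash
python3 -m jog '0 -.23 0 0 0 0;0 -.23 0 0 0 0;0 0 0 0 0 0;0 0 -.8 0 0 0;0 0 -1 0 0 0;0 0 -1 0 0 0;0 0 -1 0 0 0;0 -.5 -1 0 0 0;0 -.5 0 0 0 0;0 0 0 0 0 0' 0
python3 - <<'E'
from h import *
a=np.deg2rad(-12.4); f=np.array([.542,.039])
def ch(X): e=X[:,:2]-f; return np.stack([e@[np.cos(a),np.sin(a)],e@[-np.sin(a),np.cos(a)],X[:,2]],1)
for c in ['wrist','top','scene']:
    im,d,p=snap(c,c+'2.png'); X,u,v=cloud(d,p)
    for z0,z1 in [(.07,.09),(.095,.113),(.1285,.14),(.162,.176)]:
        C=ch(X); m=(X[:,2]>z0)&(X[:,2]<z1)&(C[:,0]>-.12)&(C[:,0]<(.18 if z0>.12 else .0))&(abs(C[:,1])<.12); P=C[m]
        if len(P)>3: print(c,z0,len(P),np.round(np.percentile(P,[0,3,50,97,100],axis=0),4).tolist(), [int(np.median(u[m])),int(np.median(v[m]))])
E
```

```text
clock: 5.6
ee_pos: [0.4739, 0.0543, 0.2829]
tool_rot: [3.14, -0.003, 1.356]
ft_force: [0.5, 0.6, -1.2]
width: 0.0002
wrist 0.07 1790 [[-0.0531, -0.1198, 0.0701], [-0.0526, -0.1028, 0.0725], [-0.0304, 0.0023, 0.0857], [-0.0121, 0.1051, 0.0891], [-0.0116, 0.1197, 0.09]] [322, 215]
wrist 0.095 1829 [[-0.0135, -0.1199, 0.095], [-0.0129, -0.1143, 0.0974], [-0.0085, -0.0277, 0.1074], [-0.0009, 0.1139, 0.1089], [-0.0, 0.1199, 0.1099]] [298, 237]
top 0.07 37 [[-0.0142, -0.1199, 0.0708], [-0.0142, -0.1178, 0.0713], [-0.0138, -0.0982, 0.08], [-0.0134, -0.0787, 0.0895], [-0.0133, -0.0785, 0.0896]] [332, 225]
top 0.095 155 [[-0.0142, -0.12, 0.0951], [-0.0139, -0.1187, 0.0982], [-0.0079, -0.099, 0.1078], [-0.0003, -0.0802, 0.1105], [-0.0, -0.0789, 0.1118]] [333, 219]
top 0.1285 9 [[0.0537, -0.0779, 0.1355], [0.0537, -0.0775, 0.1355], [0.0591, -0.0703, 0.1377], [0.0716, -0.0486, 0.1396], [0.072, -0.0479, 0.1398]] [327, 181]
top 0.162 384 [[0.054, -0.0774, 0.1621], [0.0563, -0.0746, 0.1635], [0.0748, -0.0556, 0.1668], [0.0949, -0.0363, 0.1693], [0.0972, -0.0326, 0.1705]] [322, 168]
scene 0.07 259 [[-0.0536, -0.0613, 0.0784], [-0.0514, -0.0571, 0.0807], [-0.0442, 0.0034, 0.0862], [-0.0325, 0.0631, 0.0895], [-0.0276, 0.0662, 0.09]] [341, 193]
scene 0.095 153 [[-0.0134, -0.1181, 0.1045], [-0.0127, -0.1122, 0.1054], [-0.0098, -0.0011, 0.1079], [-0.0066, 0.1114, 0.1107], [-0.0059, 0.1175, 0.1112]] [341, 199]
scene 0.1285 62 [[0.0715, -0.0758, 0.1287], [0.0724, -0.0724, 0.1291], [0.0833, 0.0418, 0.1352], [0.1005, 0.0522, 0.1395], [0.1034, 0.0554, 0.1399]] [365, 226]
scene 0.162 305 [[0.0555, -0.0757, 0.162], [0.059, -0.0718, 0.163], [0.0801, -0.053, 0.1667], [0.098, -0.033, 0.1693], [0.1025, -0.0298, 0.1712]] [321, 217]
```

The drawer is shut: its face plane is at -13.5 mm, exactly 90 mm in front of the knob axis. The knob is at about (0.605,-0.0305). Next I'll check joint 7's range for the turn and view the bolt baseline.

```bash
python3 - <<'E'
from h import *
o=get_obs(); print(np.round(o['q'],3),o['ee_pos'],o['tool_rot'],o['moment'])
im=cv2.imread('pics/scene2.png'); cv2.imwrite('pics/s2z.png',cv2.resize(im[170:270,270:430],None,fx=4,fy=4,interpolation=cv2.INTER_CUBIC))
E
python3 -m jog '0 0 0 0 0 -1;0 0 0 0 0 -1;0 0 0 0 0 0' 1
python3 -c "
from h import *
o=get_obs(); print(np.round(o['q'],3),o['tool_rot'])"
```

```text
[-0.717  0.013  0.481  1.958 -0.007  1.171  1.122] [0.47489772 0.05365833 0.2813892 ] [3.14130471e+00 2.93011623e-05 1.35551883e+00] [-0.00766428 -0.00696145  0.01018365]
clock: 6.05
ee_pos: [0.4748, 0.0535, 0.2809]
tool_rot: [-3.141, 0.001, 1.531]
ft_force: [0.4, 0.4, -0.4]
width: 0.0212
[-0.715  0.015  0.479  1.958 -0.006  1.171  1.298] [-3.14076561e+00  1.07724704e-03  1.53114796e+00]
```

View pics/s2z.png

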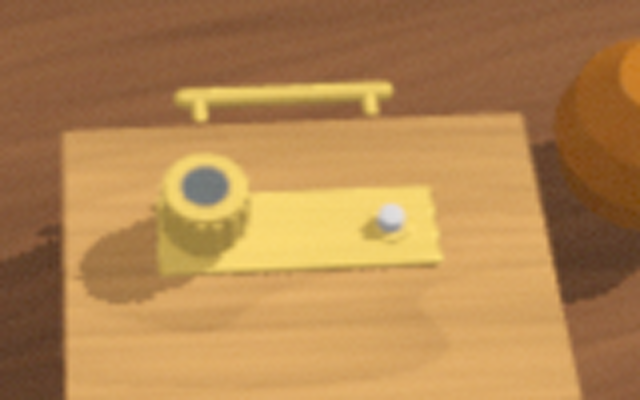

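The scene crop shows the drawer shut, with the knob at (205,190) and the bolt pin at (390,217). Joint 7 has ample room for the clockwise turn. Moving above the knob.

```bash
python3 -m jog '-.39 .67 0 0 0 0;-.39 .67 0 0 0 0;-.39 .67 0 0 0 0;-.4 .67 0 0 0 0;-.4 .66 0 0 0 0;0 0 .7 0 0 0;0 0 .5 0 0 0;0 0 0 0 0 0;0 0 0 0 0 0' 1
python3 - <<'E'
from h import *
o=get_obs(); print(np.round(o['q'],3),o['ee_pos'],o['tool_rot'])
im,d,p=snap('wrist','w3.png'); X,u,v=cloud(d,p)
m=(abs(X[:,2]-.166)<.006)&(np.hypot(X[:,0]-.605,X[:,1]+.03)<.04); P=X[m]
print(len(P)); 
if len(P): print(P.min(0),P.max(0),cv2.minEnclosingCircle(P[:,:2].astype(np.float32)))
E
```

```text
clock: 6.95
ee_pos: [0.6048, -0.0307, 0.2335]
tool_rot: [-3.141, 0.001, 1.528]
ft_force: [-0.1, -0.4, 0.9]
width: 0.0921
[-0.508  0.322  0.572  1.761 -0.191  1.116  1.654] [ 0.60476817 -0.03066303  0.23349889] [-3.14077241e+00  7.36918078e-04  1.52826596e+00]
2076
[ 0.58249684 -0.05443757  0.16052247] [ 0.62939859 -0.0081048   0.16922591] ((0.6057541966438293, -0.030871300026774406), 0.02374442107975483)
```

View pics/w3.png

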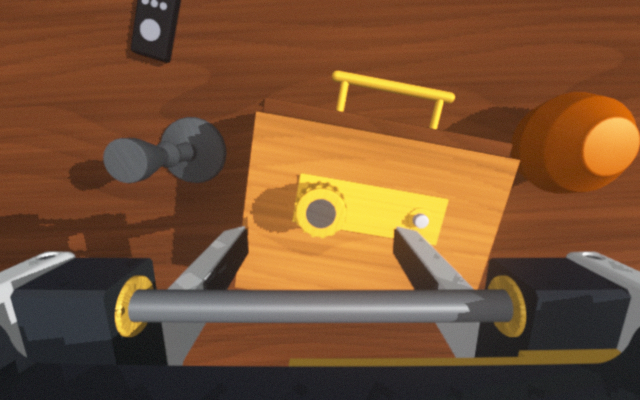

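The wrist view shows the knob at (320,212), centred between the fingers. The bolt at (420,220) is visible. The knob centre measures (0.6058,-0.0309), within 1 mm of the TCP. I'll descend and grip.

```bash
python3 -m jog '0 .02 .7 0 0 0;0 0 .7 0 0 0;0 0 .6 0 0 0;0 0 .5 0 0 0;0 0 0 0 0 0' 1
python3 -m jog '0 0 0 0 0 0;0 0 0 0 0 0;0 0 0 0 0 0;0 0 0 0 0 0;0 0 0 0 0 0;0 0 0 0 0 0;0 0 0 0 0 0;0 0 0 0 0 0' 0
cat > b.py <<'E'
from h import *
o=get_obs(); print('q7',round(o['q'][6],3),'yaw',round(o['tool_rot'][2],4),'M',np.round(o['moment'],3),'F',np.round(o['ft_force'],1),o['ee_pos'].round(4),round(o['width'],4))
for c in ['wrist','scene','top']:
    im,d,p=snap(c,c+'_b.png'); X,u,v=cloud(d,p)
    r=np.hypot(X[:,0]-.627,X[:,1]-.0666); k=X[:,2]
    near=(k>.112)&(k<.145); pin=near&(r<.0055); ring=near&(r>.011)&(r<.016)
    if pin.sum() and ring.sum(): print(c,pin.sum(),'pin-plate mm',np.round(1e3*(np.percentile(k[pin],[50,75,95])-np.median(k[ring])),2))
    else: print(c,'hidden')
E
python3 b.py
```

```text
clock: 7.5
ee_pos: [0.6048, -0.0302, 0.1324]
tool_rot: [-3.14, 0.0, 1.53]
ft_force: [-0.3, 0.1, -0.4]
width: 0.094
clock: 8.3
ee_pos: [0.6054, -0.0305, 0.1336]
tool_rot: [3.142, 0.0, 1.53]
ft_force: [0.0, -0.4, 2.5]
width: 0.0434
q7 1.717 yaw 1.53 M [-0.148  0.109 -0.009] F [ 0.  -0.4  2.5] [ 0.6054 -0.0305  0.1336] 0.0434
wrist hidden
scene 21 pin-plate mm [ 9.89 10.09 12.44]
top hidden
```

Gripped (43.4 mm), and the scene camera still sees the bolt pin. I'll turn in short steps, watching the moment and the pin.

```bash
python3 -m jog '0 0 0 0 0 1;0 0 0 0 0 1;0 0 0 0 0 0;0 0 0 0 0 0' 0; python3 b.py
```

```text
clock: 8.85
ee_pos: [0.6054, -0.0305, 0.1335]
tool_rot: [3.142, 0.0, 1.358]
ft_force: [-1.1, -1.9, 3.4]
width: 0.0434
q7 1.567 yaw 1.3582 M [-0.331  0.162 -0.04 ] F [-1.1 -1.9  3.4] [ 0.6054 -0.0305  0.1335] 0.0434
wrist 222 pin-plate mm [ 9.89 10.24 10.79]
scene 21 pin-plate mm [ 8.88 10.52 12.42]
top hidden
```

```bash
python3 -m jog '0 0 0 0 0 1;0 0 0 0 0 1;0 0 0 0 0 0;0 0 0 0 0 0' 0; python3 b.py
```

```text
clock: 9.4
ee_pos: [0.6054, -0.0305, 0.1335]
tool_rot: [3.142, 0.0, 1.184]
ft_force: [-0.8, -1.8, 4.3]
width: 0.0438
q7 1.417 yaw 1.1843 M [-0.326  0.191 -0.019] F [-0.8 -1.8  4.3] [ 0.6054 -0.0305  0.1335] 0.0438
wrist 227 pin-plate mm [ 9.87 10.29 10.98]
scene 22 pin-plate mm [10.16 11.63 12.86]
top hidden
```

```bash
python3 -m jog '0 0 0 0 0 1;0 0 0 0 0 1;0 0 0 0 0 0' 0; python3 b.py
```

```text
clock: 9.85
ee_pos: [0.6055, -0.0304, 0.1335]
tool_rot: [3.141, 0.0, 1.005]
ft_force: [-0.8, -1.0, 5.0]
width: 0.0436
q7 1.263 yaw 1.0052 M [-0.324  0.208  0.039] F [-0.8 -1.   5. ] [ 0.6055 -0.0304  0.1335] 0.0436
wrist 253 pin-plate mm [ 9.93 10.44 10.94]
scene 18 pin-plate mm [ 9.19  9.98 11.49]
top hidden
```

```bash
python3 -m jog '0 0 0 0 0 1;0 0 0 0 0 1;0 0 0 0 0 0' 0; python3 b.py
```

```text
clock: 10.3
ee_pos: [0.6055, -0.0304, 0.1335]
tool_rot: [3.141, 0.0, 0.831]
ft_force: [-0.2, -1.4, 5.8]
width: 0.0439
q7 1.114 yaw 0.8309 M [-0.373  0.152  0.004] F [-0.2 -1.4  5.8] [ 0.6055 -0.0304  0.1335] 0.0439
wrist 262 pin-plate mm [ 9.95 10.34 10.98]
scene 21 pin-plate mm [ 9.46 10.33 11.16]
top hidden
```

```bash
python3 -m jog '0 0 0 0 0 1;0 0 0 0 0 1;0 0 0 0 0 0' 0; python3 b.py
```

```text
clock: 10.75
ee_pos: [0.6055, -0.0304, 0.1335]
tool_rot: [3.141, 0.0, 0.656]
ft_force: [-1.1, -0.3, 4.7]
width: 0.0435
q7 0.966 yaw 0.6564 M [-0.316  0.194  0.033] F [-1.1 -0.3  4.7] [ 0.6055 -0.0304  0.1335] 0.0435
wrist 278 pin-plate mm [ 9.89 10.38 10.99]
scene 22 pin-plate mm [ 8.65 10.21 11.5 ]
top hidden
```

```bash
python3 -m jog '0 0 0 0 0 1;0 0 0 0 0 1;0 0 0 0 0 0' 0; python3 b.py
```

```text
clock: 11.2
ee_pos: [0.6055, -0.0304, 0.1335]
tool_rot: [3.141, -0.0, 0.482]
ft_force: [-0.8, -1.1, 5.3]
width: 0.0435
q7 0.819 yaw 0.482 M [-0.309  0.02  -0.049] F [-0.8 -1.1  5.3] [ 0.6055 -0.0304  0.1335] 0.0435
wrist 295 pin-plate mm [ 9.84 10.39 10.99]
scene 17 pin-plate mm [ 9.76 10.45 11.58]
top hidden
```

```bash
python3 -m jog '0 0 0 0 0 1;0 0 0 0 0 1;0 0 0 0 0 0' 0; python3 b.py
```

```text
clock: 11.65
ee_pos: [0.6055, -0.0304, 0.1335]
tool_rot: [3.141, -0.0, 0.308]
ft_force: [-0.5, -0.2, 6.5]
width: 0.0437
q7 0.674 yaw 0.3077 M [-0.353  0.003  0.006] F [-0.5 -0.2  6.5] [ 0.6055 -0.0304  0.1335] 0.0437
wrist 303 pin-plate mm [ 9.97 10.43 11.06]
scene 22 pin-plate mm [ 8.87  9.97 11.08]
top hidden
```

```bash
python3 -m jog '0 0 0 0 0 1;0 0 0 0 0 1;0 0 0 0 0 0' 0; python3 b.py
```

```text
clock: 12.1
ee_pos: [0.6055, -0.0304, 0.1335]
tool_rot: [3.141, -0.0, 0.133]
ft_force: [-0.8, -0.1, 5.4]
width: 0.0434
q7 0.53 yaw 0.1334 M [-0.279  0.002 -0.022] F [-0.8 -0.1  5.4] [ 0.6055 -0.0304  0.1335] 0.0434
wrist 317 pin-plate mm [ 9.95 10.43 11.14]
scene 21 pin-plate mm [ 8.92 10.29 11.39]
top hidden
```

1.40 rad turned and still free. Continuing.

```bash
python3 -m jog '0 0 0 0 0 1;0 0 0 0 0 1;0 0 0 0 0 0' 0; python3 b.py
```

```text
clock: 12.55
ee_pos: [0.6056, -0.0304, 0.1335]
tool_rot: [3.141, -0.0, -0.041]
ft_force: [0.6, 0.0, 6.2]
width: 0.0436
q7 0.387 yaw -0.0408 M [-0.238 -0.088  0.088] F [0.6 0.  6.2] [ 0.6056 -0.0304  0.1335] 0.0436
wrist 329 pin-plate mm [12.37 12.87 13.57]
scene 25 pin-plate mm [11.81 12.94 14.67]
top hidden
```

```bash
python3 -m jog '0 0 0 0 0 1;0 0 0 0 0 1;0 0 0 0 0 0' 0; python3 b.py
```

```text
clock: 13.0
ee_pos: [0.6056, -0.0304, 0.1335]
tool_rot: [3.141, -0.0, -0.215]
ft_force: [2.1, -0.6, 4.9]
width: 0.0436
q7 0.245 yaw -0.2152 M [-0.24  -0.531  0.013] F [ 2.1 -0.6  4.9] [ 0.6056 -0.0304  0.1335] 0.0436
wrist 310 pin-plate mm [5.8  6.37 6.95]
scene 20 pin-plate mm [4.61 6.34 7.61]
top hidden
```

The pin rose to +2.4 mm and then dropped to -4.1 mm below its start, which is the click. I'll stop here, let go gently and lift away.

```bash
python3 -m jog '0 0 0 0 0 0;0 0 0 0 0 0;0 0 0 0 0 0;0 0 0 0 0 0;0 0 0 0 0 0;0 0 0 0 0 0' 1; python3 b.py
```

```text
clock: 13.75
ee_pos: [0.6053, -0.0304, 0.1334]
tool_rot: [3.142, 0.0, -0.215]
ft_force: [-0.2, 0.6, -0.3]
width: 0.0878
q7 0.245 yaw -0.2151 M [-0.075  0.07  -0.029] F [-0.2  0.6 -0.3] [ 0.6053 -0.0304  0.1334] 0.0878
wrist 310 pin-plate mm [5.84 6.36 6.92]
scene 22 pin-plate mm [5.43 6.5  7.63]
top hidden
```

It stays down with the knob free. Lifting clear and checking everything once more.

```bash
python3 -m jog '0 0 -.4 0 0 0;0 0 -.7 0 0 0;0 0 -.9 0 0 0;0 0 -1 0 0 0;0 0 -1 0 0 0;0 0 0 0 0 0;0 0 0 0 0 0' 1; python3 b.py
python3 - <<'E'
from h import *
im,d,p=snap('scene','s9.png'); X,u,v=cloud(d,p)
a=np.deg2rad(-12.4); e=X[:,:2]-[.542,.039]; cx=e@[np.cos(a),np.sin(a)]; cy=e@[-np.sin(a),np.cos(a)]
m=(X[:,2]>.095)&(X[:,2]<.113)&(cx>-.12)&(cx<0)&(abs(cy)<.12); print('face',np.percentile(cx[m],[3,50]))
for n in ['vase','candlestick','remote']:
    for r in nets.silhouettes('scene',n)[:1]:
        Y,_,_=cloud(d,p,r['mask']); print(n,np.round(r['bbox']),np.round(np.median(Y,0),3))
cv2.imwrite('pics/s9z.png',cv2.resize(im[150:280,210:470,::-1],None,fx=3,fy=3))
E
```

```text
clock: 14.6
ee_pos: [0.6056, -0.0305, 0.2949]
tool_rot: [-3.14, -0.002, -0.215]
ft_force: [-0.2, -0.1, -0.8]
width: 0.0939
q7 0.117 yaw -0.2151 M [-0.025  0.118 -0.001] F [-0.2 -0.1 -0.8] [ 0.6056 -0.0305  0.2949] 0.0939
wrist 81 pin-plate mm [5.9  6.37 6.85]
scene 19 pin-plate mm [5.25 6.46 8.58]
top hidden
face [-0.01279924 -0.00966645]
vase [432. 205.  44.  50.] [0.588 0.249 0.091]
candlestick [246. 241.  38.  60.] [ 0.566 -0.199  0.018]
remote [226. 192.  29.  52.] [ 0.372 -0.211  0.018]
```

View pics/s9z.png

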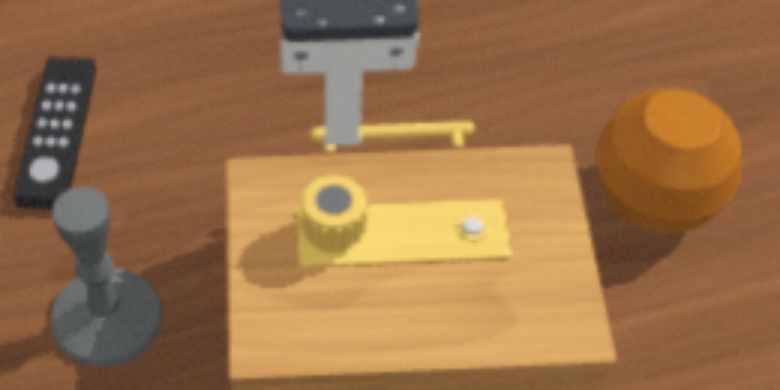

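The gripper hangs clear at (345,100). The drawer is shut, the pin at (472,227) sits low, and the other objects haven't moved. Handing in.

```bash
python3 -c "
from plant import ticket; print(ticket.close_job())"
```

```text
the job is handed in; nothing more can be done
None
```

The drawer is shut and locked, and I handed the job in at about 14.8 s of the 61 s allowed; no verdict was reported.

- **Drawer:** I pushed the face with shut fingers until it hit its stop. The face plane then measured flush, 90 mm in front of the knob axis, and the same when I checked again after locking. The wrist force rose to about 78 N in that push, higher than needed but under the 120 N limit.
- **Lock:** I gripped the knob and turned it clockwise by about 1.75 rad. The bolt pin rose 2.4 mm, then dropped to 4.1 mm below its unlocked height, and I stopped there. It stayed at about -4.0 mm after I let go and lifted clear.
- **Other objects:** The vase, candlestick and remote measured within about 4 mm of where they started, which is within the measurement noise.
- **Gaps in the checks:** The top camera could not see the bolt. The wrist and scene cameras agreed on the drop. The wrist moment never clearly showed the knob's resistance, so I judged the click by the bolt's height.

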